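# Return a lockout padlock to the padlock carousel

### The arm

A 7-joint arm with a two-finger parallel gripper is mounted at the origin on the work surface. World frame = base frame: x ahead of the robot, y to its left, z up, the work surface at z = 0. Lengths are in m, angles in rad, forces in N, time in s.
With the tool pointing down it reaches from about 0.4 to 0.875 m from the base axis. Payload 6.5 kg.
Tool frame: the origin (TCP) lies midway between the tips of the shut fingers; the grasp point (between the pads) lies 19 mm behind it (grip_point_offset is the z of the grasp point in the tool frame, in m); z points along the fingers, y is the line along which they close (so a half turn about z gives the same grasp; the last joint's range is limited). The gripper opens to 85 mm and grips with 20 to 120 N. Pads are 22 mm wide; open, the fingers measure 114 mm over their backs; the gripper's body (76 mm by 85 mm) begins 54 mm behind the grasp point. The pads swing forward as they close: fully open they stand 13 mm farther back than shut.
Start: joints at [1.06, 0.536, -0.004, 1.538, 0.003, 1.067, -0.071], TCP at [0.28, -0.587, 0.231] pointing down, gripper open.
Joint ranges: [-2.7, 2.7], [-0.37, 2.16], [-1.27, 1.26], [0.24, 2.4], [-1.31, 4.45], [0.19, 1.91], [-2.76, 2.76]. Speed limits (rad/s): [2.39, 2.39, 3.14, 3.14, 3.14, 3.14, 3.14].

### API

Orientations are given as [roll, pitch, yaw] about the fixed x, y, z axes, in that order (R = Rz(yaw) Ry(pitch) Rx(roll)).
In Python, from station import read_state, grab_frame, job_done, grip_point_offset gives the robot as it stands. The module is installed in compiled form; this text tells all that it offers.
- The arm moves only by the tool arm_command, never from a script. Its argument "motion" is a list that holds one entry, the list of rows, each a list of 5 numbers: the shift along the world's x, y, z in mm, then the turn about the world's z in rad, then the finger opening in mm, from 0 to 85.4. In form: [[[x, y, z, turn, claw], ...]]. A call has 1 to 20 rows; each row shifts and turns the commanded pose from where the row before left it; what a row does not reach is not made up. A row lasts 1/8 s, in which the tool goes at most 62.5 mm and 10.7 degrees, less where a joint would pass 70% of its speed; a pose out of reach is approached as far as the arm can. A call with a gripper value outside its range is refused whole. The fingers move at their own pace and stop on an object; "squeeze" is the grip in N (left out, the last holds). Time passes only in rows, so rows that do not move let the fingers close. It gives the time, the measured TCP pose, the force, the opening and the grip force at its end, in the units of the state.
- read_state(): the state, without advancing time (a new reading comes with each control period).
- grab_frame(name): name is "side" or "top"; returns a dict with "color" (420x560x3 uint8, blue, green, red), "intrinsics" (3x3 intrinsics, pixels), "position" and "attitude" of the camera in the world. Camera axes: x right, y down, z forward; pixel columns grow to the right and rows downward; lengths in m; the calibration is good to about 2 mm. A picture is of the moment at which its call begins. There is no depth.
- job_done(): hands the job in; it is judged then, once.
The state is a dict: "t": time; "joint_positions": joint angles; "qd": joint speeds; "tau": joint torques, N m; "tool_pos": TCP position; "orientation": TCP orientation; "ft_force": force on the tool from outside, world axes, zero at the start; "moment": the same for the moment, N m; "finger_gap": opening from 0.0 (shut) to 1.0 (fully open); "grip_force": force on a finger pad.
Only numpy, scipy, OpenCV 4.12 (cv2) and the standard library are available. Lean on these libraries where they do the work, as an engineer would, in place of code of your own. Each camera call takes 0.05 s, during which the arm holds its last target. There are 200 camera calls.

### The job

Turn the padlock carousel by pushing on it gently until its one empty hook points straight at the white arrow on the base. Then put the shackle of the red padlock over that hook, push the padlock back along the hook, gently but firmly, until the yellow sprung plate behind it gives a few millimetres (about 12 newtons, and never more than 20 on the carousel at any time), and leave it hanging there upright by its shackle with the hook still at the front. Leave the other things on the bench where they are.

Things in the scene. Friction and masses are not known exactly. Their poses are not given: they have to be found in the camera images.
- stand: Padlock carousel's stand, fixed to the bench: dark round base (150 mm across, 14 mm thick), upright column 22 mm across, rotating head on top. Origin: centre of the base's underside, on the turning axis. Its -x axis is the front, shown by the white arrow on the base.
- hub (a point): On the turning axis, 160 mm above the bench, at the hook arms' centreline (does not turn). Black hub 48 mm across, top at 171 mm. Four level arms of 8 mm round bar, 90 degrees apart, end 115 mm from the axis in a tip turned up to 172 mm. Three carry padlocks like the red one (yellow, blue, green; they stay on, swing a little), about 70 mm from the axis; one is empty.
- carousel (a joint): Turn of the head about its upright axis (rad): 0 (or a whole turn) when the empty hook points along the front arrow, growing counter-clockwise seen from above; no stops, turns endlessly either way. Stays where it is left: about 0.3 N m of friction, so 3 to 4 N at 100 mm from the axis pushes it round.
- hook_tip (a point): Outer end of the empty hook, 115 mm from the axis, on the arm's centreline (160 mm above the bench); the last 4 mm of the arm turn up. Its x axis points inward along the arm to the column, z up. It turns with the head.
- hook_root (a point): On the empty hook's centreline, 56 mm from the axis; same axes as hook_tip. A yellow plate (26 mm wide, 6 thick, reaching from the arm's centreline to 56 mm below it) faces the tip; its carriage is clamped at an unmeasured place: the face is 56 to 72 mm from the axis, to be found by feel. The padlock's body, not its shackle, meets the plate.
- back_plate (a joint): How far the sprung yellow plate on the empty hook has been pushed in towards the column (m): 0 at rest, 0.008 at its end. It starts to move at 5 N and takes 2.5 N more for each millimetre; its switch trips at 1.5 mm.
- lock_red: Red shut padlock standing on the bench: body 22 mm thick (x), 42 wide (y), 50 high; on it a shackle of 6 mm bar in the y-z plane, 82 mm high over all, 100 to 180 g. Origin: centre of the underside. Shackle opening 20 mm wide, 26 high, through along x. Can be held high on the body by the two narrow sides (42 mm apart along y), the shackle between the fingers.
- lock_eye (a point): On the red padlock: middle of the underside of the shackle's top bar, 76 mm above the padlock's underside (where it rests on a hook).
- lock_black: A black padlock of the same size standing on the bench; a bystander. Origin: centre of the underside.
- contactor: A grey and white contactor, 40 x 46 mm, 66 mm high; a bystander. Origin: centre of the underside.
- meter: An orange multimeter lying flat, 140 x 72 x 40 mm; a bystander. Origin: centre of the underside.
- screwdriver: A screwdriver lying on the bench; a bystander. Origin on the bench, under its middle.
- relay_block: A blue relay block, 70 x 50 x 28 mm; a bystander. Origin: centre of the underside.
Not all that is in view belongs to the job. Leave any green look-alike of the lock_red alone.

How it is judged:
By the outcome, as a careful person would: the job done as asked, in the order asked, and still so for the second after the job is handed in, with the robot touching nothing.
It also fails if it takes over 72 s, if anything falls off the work surface, if the arm or the gripper's body presses on something with over 40 N, if the wrist force passes 120 N, or if a joint passes its speed limit or range.

## Working session

There is one attempt and no reset: what is moved stays moved. The work goes in short steps, Python scripts to look and compute and a tool call to move; the robot and the scene stay as the last step left them, time stands still between calls to the robot, and variables do not carry over. Pictures are saved under pics/ and viewed, at most 10 in all, crops included, and the job is handed in when it is done.

Besides the shell and the picture viewer there is one more tool, called by a JSON object that holds its "op" and its "data". arm_command: Moves the arm, as the interface text tells. Its arguments: {"type":"object","properties":{"motion":{"type":"array","items":{"type":"array","items":{"type":"array","items":{"type":"number"}}}},"squeeze":{"type":"number"}},"required":["motion"]}

```bash
mkdir -p pics
python3 - <<'E'
from station import *
import cv2
s=read_state();print({k:s[k] for k in('t','tool_pos','orientation','ft_force','finger_gap')},grip_point_offset)
for n in('side','top'):
    f=grab_frame(n);cv2.imwrite(f'pics/{n}0.png',f['color']);print(n,f['intrinsics'],f['position'],f['attitude'])
E
```

```text
{'t': 0.0, 'tool_pos': array([ 0.27940284, -0.58621485,  0.23041683]), 'orientation': array([-3.13992225e+00,  1.18246190e-04,  4.44861020e-01]), 'ft_force': array([ 0.00511164, -0.53833687, -0.04250951]), 'finger_gap': 1.0034154212443598} -0.0187
side [[425.3612074    0.         276.58194166]
 [  0.         425.3612074  208.64198407]
 [  0.           0.           1.        ]] [ 0.28767403 -0.72366576  1.03757171] [-2.4338355   0.01321595 -0.34064979]
top [[500.79808572   0.         284.93645258]
 [  0.         500.79808572 205.06040465]
 [  0.           0.           1.        ]] [0.318628   0.0179137  1.44365523] [-2.9991222  -0.00336414 -1.58983752]
```

View pics/side0.png

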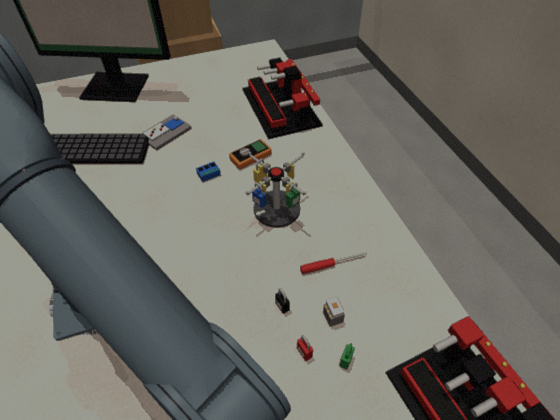

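View pics/top0.png

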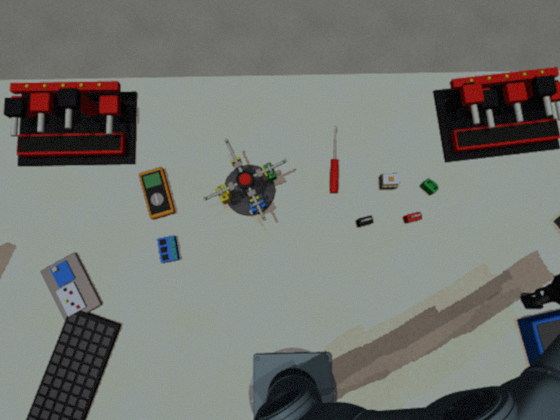

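Candidates for the red padlock:
- red body at side (305,347) / top (413,217)
- green look-alike at side (347,355) / top (429,186)
- black padlock at side (283,300) / top (364,221)
- red blocks on the panels at the table's corners

By the description I choose the first. Next I check it in a close crop, together with the carousel.

```bash
cat > h.py <<'E'
import numpy as np, cv2
from station import *
from scipy.spatial.transform import Rotation as R
from scipy.optimize import least_squares
def cam(n):
    f=grab_frame(n); f['R']=R.from_euler('xyz',f['attitude']).as_matrix(); return f
def ray(f,p):
    d=f['R']@np.linalg.solve(f['intrinsics'],[p[0],p[1],1.]); return f['position'],d
def at_z(f,p,z):
    o,d=ray(f,p); return o+d*(z-o[2])/d[2]
def proj(f,X):
    c=(np.atleast_2d(X)-f['position'])@f['R']; q=c@f['intrinsics'].T; return q[:,:2]/q[:,2:]
def tri(f,p,g,q):
    r=least_squares(lambda X:np.r_[proj(f,X)[0]-p,proj(g,X)[0]-q],[.5,0,.1]); return r.x,np.abs(r.fun).max()
def crop(f,c,w,h,k):
    x,y=int(c[0]-w/2),int(c[1]-h/2); return cv2.resize(f['color'][y:y+h,x:x+w],None,fx=k,fy=k,interpolation=cv2.INTER_CUBIC),(x,y)
E
python3 - <<'E'
from h import *
s,t=cam('side'),cam('top')
def sheet(name,cs,ct,w,h,k):
    a,oa=crop(s,cs,w,h,k);b,ob=crop(t,ct,w,h,k);return np.hstack([a,b]),oa,ob
a,*o1=sheet('',(277,188),(250,185),100,100,4)
b,*o2=sheet('',(315,340),(400,205),100,50,4)
cv2.imwrite('pics/c1.png',np.vstack([a,b])[:600]);print(o1,o2)
for n,p,q in(('red',(305,347),(413,217)),('hub',(276,172),(246,180))):print(n,tri(s,p,t,q))
E
```

```text
[(227, 138), (200, 135)] [(265, 315), (350, 180)]
red (array([ 0.47869546, -0.35190403,  0.03862849]), np.float64(0.18846812803516855))
hub (array([0.56845364, 0.10935037, 0.17295216]), np.float64(0.19274390732721258))
```

View pics/c1.png

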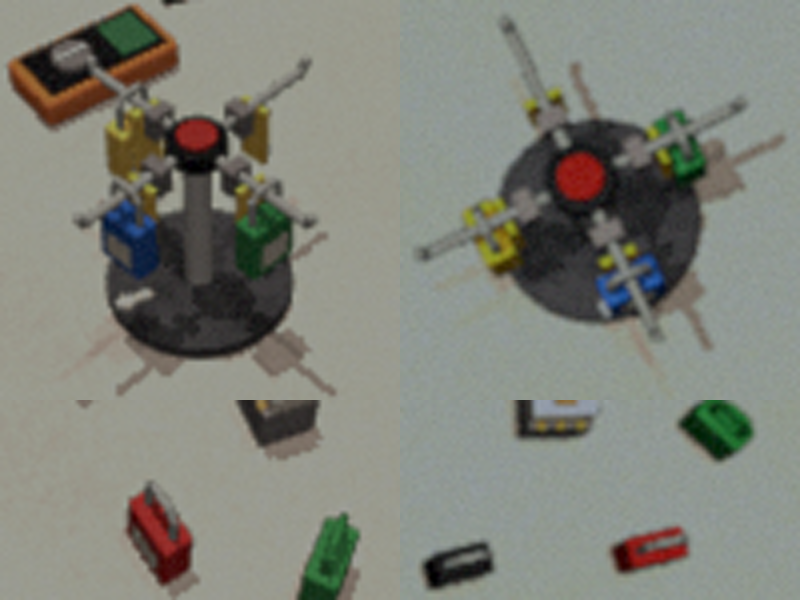

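```bash
cat >> h.py <<'E'
def hull_mask(f,X):
    m=np.zeros((420*4,560*4),np.uint8); cv2.fillConvexPoly(m,cv2.convexHull(np.round((proj(f,X)+.5)*4).astype(np.int32)),1); return cv2.resize(m.astype(np.float32),(560,420),interpolation=cv2.INTER_AREA)
def box(x,y,a,z0=0,z1=.05):
    c=np.array([[i*.011,j*.021] for i in(-1,1) for j in(-1,1)])@np.array([[np.cos(a),np.sin(a)],[-np.sin(a),np.cos(a)]])+[x,y]
    return np.vstack([np.c_[c,[z0]*4],np.c_[c,[z1]*4]])
def redmask(f,c,r):
    b,g,rr=[f['color'][...,i].astype(float) for i in range(3)]
    m=((rr>1.8*g)&(rr>1.8*b)&(rr>50)).astype(np.float32); k=np.zeros_like(m); k[c[1]-r:c[1]+r,c[0]-r:c[0]+r]=1; return m*k
E
python3 - <<'E'
from h import *
from scipy.optimize import minimize
s,t=cam('side'),cam('top')
ms,mt=redmask(s,(305,347),22),redmask(t,(413,217),16)
def cost(p):
    B=box(*p); return sum(np.abs(hull_mask(f,B)-m).sum() for f,m in((s,ms),(t,mt)))
best=min((minimize(cost,[.479,-.352,a],method='Nelder-Mead',options=dict(initial_simplex=np.array([[.479,-.352,a],[.486,-.352,a],[.479,-.345,a],[.479,-.352,a+.2]]))) for a in np.arange(-1.5,1.6,.4)),key=lambda r:r.fun)
print('red',best.x,best.fun,ms.sum(),mt.sum())
cs=[]
for f,c in((s,(276,172)),(t,(245,179))):
    m=redmask(f,c,10);ys,xs=np.nonzero(m);cs.append((xs.mean(),ys.mean()))
H,e=tri(s,cs[0],t,cs[1]);print('cap',H,e,cs)
for n,p,q in(('tip',(303.3,154.3),(226.75,140.5)),('blue tip',(227+82/4,138+221/4),(200+656/4-100,135+337/4)),('yellow',(227+85/4,138+60/4),(200+18/4+1,135+254/4)),('greent',(227+310/4,138+221/4),(200+342/4,135+102/4))):
    X,e=tri(s,p,t,q);d=X-H;print(n,X,e,np.hypot(*d[:2]),np.degrees(np.arctan2(d[1],d[0])))
# base disc centre & arrow
for f,n in((s,'s'),(t,'t')):
    b=f['color'].astype(int)
# arrow: bright pixels on base in side view
A=at_z(s,(260.3,212.5),.0145);print('arrow side',A,np.degrees(np.arctan2(*(A-H)[[1,0]])))
A=at_z(t,(251,211.7),.0145);print('arrow top',A,np.degrees(np.arctan2(*(A-H)[[1,0]])))
k,o=crop(s,(262,211),30,24,20);cv2.imwrite('pics/arrow.png',k);print(o)
E
```

```text
red [ 0.48033051 -0.35016711  0.13709401] 207.1875 167.0 97.0
cap [0.57068891 0.11304922 0.17212145] 0.3056974205828169 [(np.float64(275.8082191780822), np.float64(171.31506849315068)), (np.float64(244.6412213740458), np.float64(178.77862595419847))]
tip [0.67527075 0.15973825 0.16546388] 0.2755256384594986 0.11453045890571578 24.057673037035663
blue tip [0.46729123 0.06443602 0.16582903] 0.5196025809994183 0.11425552292050659 -154.8190809738164
yellow [0.51963887 0.21363534 0.17445783] 0.7472773622112072 0.11279925910913842 116.90896380296195
greent [0.61749523 0.00660723 0.16942142] 0.3729656474815215 0.1162786719612211 -66.26320310102665
arrow side [0.51403459 0.10860299 0.0145    ] -175.51262157629864
arrow top [0.50602043 0.10718459 0.0145    ] -174.81815240205495
(247, 199)
```

View pics/arrow.png

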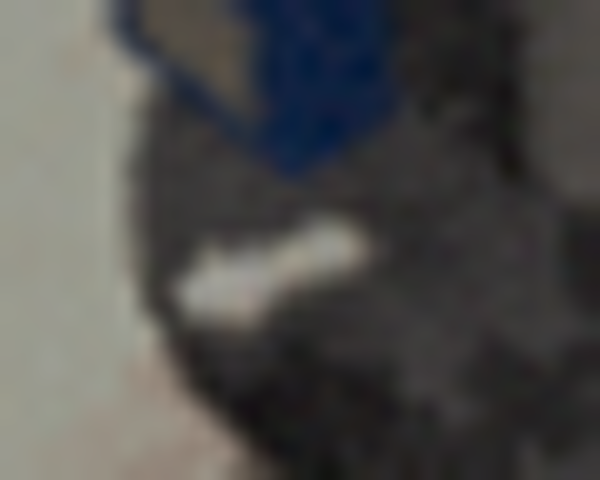

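Run:
```python
from h import *
from scipy.optimize import minimize, differential_evolution
s,t=cam('side'),cam('top')
H=np.array([.5707,.1130])
a,b=at_z(s,(247+369/20-.5,199+241/20-.5),.0145),at_z(s,(247+180/20-.5,199+292/20-.5),.0145)
print('arrow',a,b,'own dir',np.degrees(np.arctan2(*(b-a)[[1,0]])),[np.degrees(np.arctan2(*(q[:2]-H)[::-1])) for q in(a,b,(a+b)/2)], [np.hypot(*(q[:2]-H)) for q in (a,b)])
# base outline: dark fit of centre in both views
def red(f,c,r):
    I=cv2.cvtColor(f['color'],cv2.COLOR_BGR2HSV).astype(int);m=(((I[...,0]<10)|(I[...,0]>168))&(I[...,1]>110)).astype(np.float32)
    k=np.zeros_like(m);k[c[1]-r:c[1]+r,c[0]-r:c[0]+r]=1;return m*k
ms,mt=red(s,(305,347),20),red(t,(413,217),14)
def cost(p):
    B=box(*p); return sum(np.abs(hull_mask(f,B)-m).sum() for f,m in((s,ms),(t,mt)))
r=differential_evolution(cost,[(.45,.51),(-.38,-.32),(-1.57,1.57)],maxiter=40,popsize=8,seed=1)
print(r.x,r.fun,ms.sum(),mt.sum(),[hull_mask(f,box(*r.x)).sum() for f in(s,t)])
v=[]
for f,c in((s,(305,347)),(t,(413,217))):
    k,o=crop(f,c,40,40,10); q=((proj(f,box(*r.x))+.5-o)*10).astype(int)
    for i in q: cv2.circle(k,[int(z) for z in i],3,(255,255,0),-1)
    v.append(k)
cv2.imwrite('pics/red.png',np.hstack(v))
```

```text
arrow [0.53031537 0.11118617 0.0145    ] [0.49910814 0.11146022 0.0145    ] own dir 179.4968582395455 [np.float64(-177.4283561747076), np.float64(-178.767890302231), np.float64(-178.28455161115028)] [np.float64(0.04042534461835374), np.float64(0.07160841571523571)]
[ 0.47926443 -0.34998981  0.24760784] 195.75 177.0 104.0 [np.float32(305.25), np.float32(168.75)]
```

View pics/red.png

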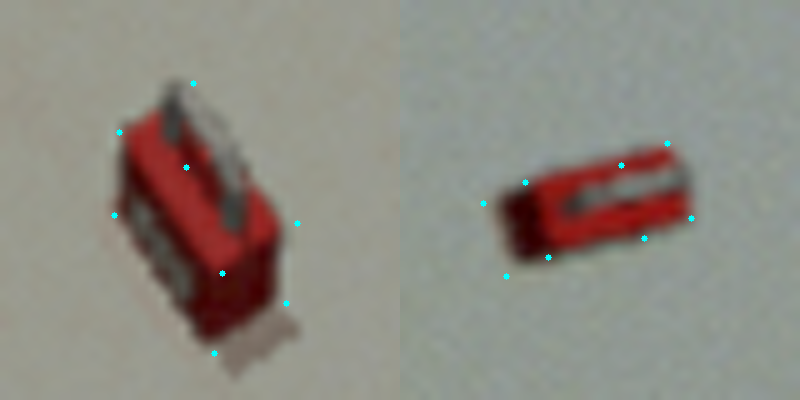

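The side crop shows the red body with a silver shackle, its top face centred at crop (198,183); the top view agrees, with its centre at crop (213,203). The earlier carousel crop shows the empty hook at about 24°, pointing away from the robot. The white arrow lies at side px (256–265, 211–214), pointing to about 180°. I'll push the empty hook counter-clockwise through about 156°.

Run:
```python
from h import *
s,t=cam('side'),cam('top')
sp=lambda x,y:(285+x/10-.5,327+y/10-.5)
tp=lambda x,y:(393+(x-400)/10-.5,197+y/10-.5)
print(tri(s,sp(198,183),t,tp(613,203)))
C=[at_z(t,tp(*p),.05)[:2] for p in((540,185),(670,148),(692,217),(550,262))]
S=[at_z(s,sp(*p),.05)[:2] for p in((125,130),(213,277),(282,225),(170,100))]
for c,L in((C,((0,1),(3,2))),(S,((0,1),(3,2)))):
    print(np.mean(c,0),[np.degrees(np.arctan2(*(c[i]-c[j])[::-1]))-90 for i,j in L],[np.linalg.norm(c[i]-c[j]) for i,j in L])
```

```text
(array([ 0.47724812, -0.35087549,  0.05083271]), np.float64(0.3942318046913442))
[ 0.4784671  -0.35128115] [np.float64(14.768136741273821), np.float64(16.401165775369066)] [np.float64(0.038367698110848614), np.float64(0.04223582815908818)]
[ 0.47645011 -0.35023906] [np.float64(8.912722036583986), np.float64(19.605151636751515)] [np.float64(0.04125674792860653), np.float64(0.04034134741321)]
```

{"op": "arm_command", "data": {"motion": [[[10,18,0,0,40],[15,27,0,0,0],[20,36,0,0,0],[22,39,0,0,0],[22,39,0,0,0],[22,39,0,0,0],[22,39,0,0,0],[22,39,0,0,0],[22,39,0,0,0],[22,39,0,0,0],[22,39,0,0,0],[22,39,0,0,0],[22,39,0,0,0],[22,39,0,0,0],[22,39,0,0,0],[22,39,0,0,0],[22,39,0,0,0],[22,39,0,0,0],[22,38,0,0,0],[2,0,0,0,0]]], "squeeze": 30}}

```text
t: 3.0
tool_pos: [0.6779, 0.1241, 0.2311]
orientation: [-3.138, -0.001, 0.452]
ft_force: [-0.9, -1.0, 0.0]
finger_gap: 0.003
grip_force: 0.0
```

{"op": "arm_command", "data": {"motion": [[[0,-6,0,0,0],[0,0,-22,0,0],[0,0,-22,0,0],[0,0,-22,0,0],[0,0,-22,0,0],[-3,7,0,0,0],[-2,4,0,0,0],[-1,2,0,0,0],[-1,2,0,0,0],[-1,2,0,0,0]]]}}

```text
t: 4.25
tool_pos: [0.6708, 0.1283, 0.1437]
orientation: [3.141, -0.001, 0.445]
ft_force: [-1.1, -0.2, 0.5]
finger_gap: 0.0
grip_force: 0.0
```

Run:
```python
from h import *
s,t=cam('side'),cam('top')
a,_=crop(s,(277,188),100,100,4);b,_=crop(t,(250,185),100,100,4);cv2.imwrite('pics/c2.png',np.hstack([a,b]))
q=read_state();print(q['tool_pos'],q['ft_force'],q['joint_positions'])
```

```text
[0.67060366 0.12862032 0.14343462] [-0.28294273 -0.00624745 -0.27384279] [-0.11681721  0.69553947 -0.21287654  1.49888717  0.16527012  0.96467865
 -1.5015878 ]
```

View pics/c2.png

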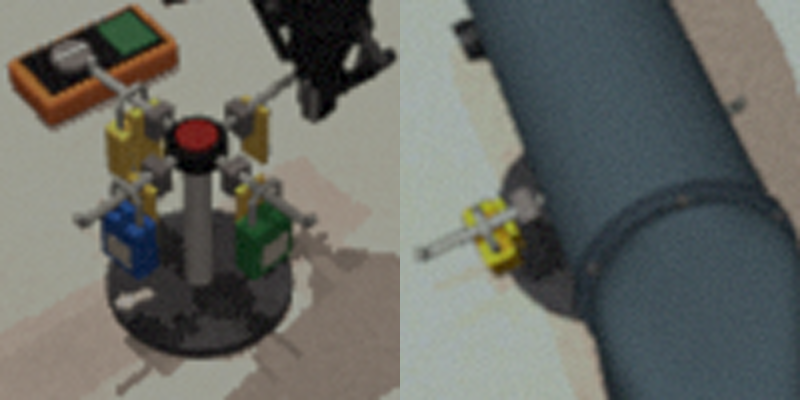

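The side view shows the closed fingers beside the empty hook, at crop (320,100), with the head not moved; the arm hides most of the top view. Next I work out the arc.

```bash
cat > arc.py <<'E'
import sys,numpy as np
def arc(th,p=18,r=100,x0=None,yaw0=None,H=(570.7,113.0)):
    th=np.radians(th);u=np.c_[np.cos(th),np.sin(th)];n=np.c_[-np.sin(th),np.cos(th)]
    P=np.array(H)+r*u-p*n
    c=np.array(x0,float);y=yaw0;rows=[]
    for q,a in zip(P,th):
        d=np.round(q-c);c+=d;w=round(a-y,2);y+=w;rows.append([int(d[0]),int(d[1]),0,w,0])
    return rows,c,y
E
python3 -c "
from arc import *
th=[21,23,25,27,30,33,37,41,45,49,53,57,61,65,69,73,77,81,85,89]
r,c,y=arc(th,x0=(670.6,128.6),yaw0=.445);print(r,c,y)
r,c,y=arc(list(range(93,169,4))+[170],x0=c,yaw0=y);print(r,c,y)"
```

```text
[[0, 3, 0, np.float64(-0.08), 0], [-1, 4, 0, np.float64(0.04), 0], [-1, 3, 0, np.float64(0.03), 0], [-1, 4, 0, np.float64(0.04), 0], [-1, 5, 0, np.float64(0.05), 0], [-2, 5, 0, np.float64(0.05), 0], [-3, 6, 0, np.float64(0.07), 0], [-4, 6, 0, np.float64(0.07), 0], [-3, 6, 0, np.float64(0.07), 0], [-5, 6, 0, np.float64(0.07), 0], [-4, 5, 0, np.float64(0.07), 0], [-5, 5, 0, np.float64(0.07), 0], [-6, 5, 0, np.float64(0.07), 0], [-5, 4, 0, np.float64(0.07), 0], [-6, 4, 0, np.float64(0.07), 0], [-6, 4, 0, np.float64(0.07), 0], [-7, 3, 0, np.float64(0.07), 0], [-6, 2, 0, np.float64(0.07), 0], [-7, 2, 0, np.float64(0.07), 0], [-7, 2, 0, np.float64(0.07), 0]] [590.6 212.6] 1.5550000000000008
[[-7, 1, 0, np.float64(0.07), 0], [-7, 1, 0, np.float64(0.07), 0], [-7, 0, 0, np.float64(0.07), 0], [-7, 0, 0, np.float64(0.07), 0], [-7, -1, 0, np.float64(0.07), 0], [-7, -2, 0, np.float64(0.07), 0], [-7, -1, 0, np.float64(0.07), 0], [-7, -3, 0, np.float64(0.07), 0], [-7, -2, 0, np.float64(0.07), 0], [-6, -4, 0, np.float64(0.07), 0], [-6, -3, 0, np.float64(0.07), 0], [-6, -4, 0, np.float64(0.07), 0], [-5, -5, 0, np.float64(0.07), 0], [-5, -4, 0, np.float64(0.07), 0], [-5, -6, 0, np.float64(0.07), 0], [-5, -5, 0, np.float64(0.07), 0], [-4, -6, 0, np.float64(0.07), 0], [-4, -6, 0, np.float64(0.06), 0], [-3, -6, 0, np.float64(0.07), 0], [-3, -9, 0, np.float64(0.09), 0]] [475.6 147.6] 2.9649999999999994
```

{"op": "arm_command", "data": {"motion": [[[0,3,0,0,0],[-1,4,0,0,0],[-1,3,0,0,0],[-1,4,0,0.03,0],[-1,5,0,0.05,0],[-2,5,0,0.05,0],[-3,6,0,0.07,0],[-4,6,0,0.07,0],[-3,6,0,0.07,0],[-5,6,0,0.07,0],[-4,5,0,0.07,0],[-5,5,0,0.07,0],[-6,5,0,0.07,0],[-5,4,0,0.07,0],[-6,4,0,0.07,0],[-6,4,0,0.07,0],[-7,3,0,0.07,0],[-6,2,0,0.07,0],[-7,2,0,0.07,0],[-7,2,0,0.07,0]]]}}

```text
t: 6.85
tool_pos: [0.5912, 0.2133, 0.1435]
orientation: [3.14, -0.002, 1.559]
ft_force: [3.4, -1.1, -2.5]
finger_gap: -0.003
grip_force: 1.7
```

{"op": "arm_command", "data": {"motion": [[[-7,1,0,0.07,0],[-7,1,0,0.07,0],[-7,0,0,0.07,0],[-7,0,0,0.07,0],[-7,-1,0,0.07,0],[-7,-2,0,0.07,0],[-7,-1,0,0.07,0],[-7,-3,0,0.07,0],[-7,-2,0,0.07,0],[-6,-4,0,0.07,0],[-6,-3,0,0.07,0],[-6,-4,0,0.07,0],[-5,-5,0,0.07,0],[-5,-4,0,0.07,0],[-5,-6,0,0.07,0],[-5,-5,0,0.07,0],[-4,-6,0,0.07,0],[-4,-6,0,0.06,0],[-3,-6,0,0.07,0]]]}}

```text
t: 9.22
tool_pos: [0.4793, 0.1587, 0.1441]
orientation: [3.137, 0.001, 2.88]
ft_force: [1.4, 1.8, -1.6]
finger_gap: 0.004
grip_force: 1.6
```

Run:
```python
from h import *
s,t=cam('side'),cam('top')
a,_=crop(s,(267,188),100,120,4);b,_=crop(t,(250,185),100,120,4);cv2.imwrite('pics/c3.png',np.hstack([a,b]))
q=read_state();print(q['tool_pos'],q['ft_force'],q['joint_positions'][6])
```

```text
[0.47891717 0.15760354 0.14393874] [0.30500052 1.51699566 0.19573673] 0.4177726873173133
```

View pics/c3.png

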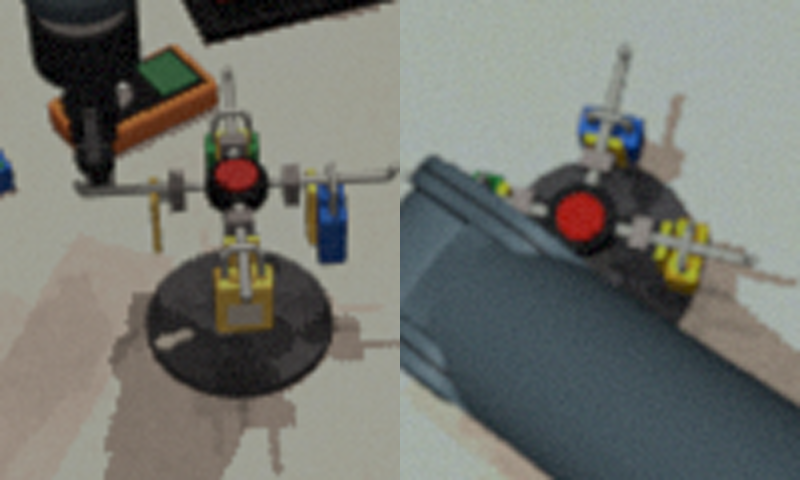

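```bash
cat > arrow.py <<'E'
from h import *
def arrow(s,H):
    I=cv2.cvtColor(s['color'],cv2.COLOR_BGR2GRAY).astype(float)
    ys,xs=np.mgrid[205:220,252:270]; w=np.clip(I[ys,xs]-100,0,None)
    P=np.array([at_z(s,(x,y),.0145)[:2] for x,y in zip(xs.ravel(),ys.ravel())]); w=w.ravel()
    m=(np.hypot(*(P-H).T)<.0735); w=w*m
    c=(P*w[:,None]).sum(0)/w.sum(); C=np.cov(P.T,aweights=w); e,v=np.linalg.eigh(C)
    d=v[:,1]; d=d*np.sign(-d[0]); ang=lambda q:np.degrees(np.arctan2(q[1],q[0]))%360
    return c,ang(d),ang(c-H),np.sqrt(e),(w>0).sum()
E
python3 - <<'E'
from arrow import *
s,t=cam('side'),cam('top')
ms=redmask(s,(276,172),10);mt=redmask(t,(245,179),10)
c=lambda m:np.array([a.mean() for a in np.nonzero(m)[::-1]])
H,e=tri(s,c(ms),t,c(mt));print(H,e)
print(arrow(s,H[:2]))
ang=lambda d:np.degrees(np.arctan2(d[1],d[0]))%360
sp=lambda x,y:(217+x/4-.5,128+y/4-.5); tp=lambda x,y:(200+(x-400)/4-.5,125+y/4-.5)
E=at_z(s,sp(82,187),.168);print('empty',E,ang(E-H))
for n,p,q in(('blue',(392,172),(625,50)),('yel',(243,290),(750,260))):
    X,e=tri(s,sp(*p),t,tp(*q));print(n,X,e,ang(X-H))
# base ellipse centre, side: dark pixels extremes
for f,ctr in((s,(277,208)),):
    m=np.zeros((420,560));
E
```

```text
[0.57060769 0.11291935 0.17270287] 0.3262704629675568
(array([0.51062547, 0.11001783]), np.float64(186.33670903027604), np.float64(182.76940159677508), array([0.00258176, 0.00695657]), np.int64(18))
empty [0.46162655 0.1445783  0.168     ] 163.80145211076635
blue [0.68187958 0.08379994 0.16526844] 0.8804183380200357 345.33480262720764
yel [0.53837048 0.00443759 0.17490857] 0.962973371294197 253.4497806645753
```

Run:
```python
from arrow import *
from scipy.optimize import minimize
s=cam('side'); now=s['color']; first=cv2.imread('pics/side0.png')
th=np.linspace(0,2*np.pi,60)
def disc(x,y): 
    c=np.c_[x+.075*np.cos(th),y+.075*np.sin(th)]; return np.vstack([np.c_[c,0*th],np.c_[c,0*th+.014]])
for I in(first,now):
    g=cv2.cvtColor(I,cv2.COLOR_BGR2GRAY).astype(float)
    win=np.zeros_like(g);win[188:232,245:310]=1
    d=(g<95)*win
    # lower half of outline only: fit below row 200
    r=minimize(lambda p:np.abs(hull_mask(s,disc(*p))-d)[203:232,245:310].sum(),[.5707,.113],method='Nelder-Mead',options=dict(initial_simplex=[[.5707,.113],[.576,.113],[.5707,.119]]))
    B=r.x; print('base',B,r.fun)
    s['color']=I
    ys,xs=np.mgrid[208:217,254:268]
    P=np.array([at_z(s,(x,y),.0145)[:2] for x,y in zip(xs.ravel(),ys.ravel())])
    print(g[208:217,254:268].astype(int))
    for C in(B,np.array([.5707,.113])): print(arrow(s,C))
```

```text
base [0.57026459 0.11699734] 53.0625
[[ 66  58  58  59  59  58  60  56  55  51  51  49  44  54]
 [ 62  58  56  53  55  56  57  60  62  66  55  42  45  45]
 [ 63  55  57  59  60  62  63  77 106 122 105  62  41  43]
 [ 70  56  62 101  91 103 107 140 149 152 139  84  51  49]
 [ 62  56  90 141 148 149 145 145 129 111  92  60  50  44]
 [ 72  75 140 155 153 150 128  92  73  61  55  51  53  45]
 [ 90  55 114 127 133 131  86  56  47  47  50  52  56  57]
 [139  70  63  73  81  78  54  45  46  45  47  53  57  54]
 [145  79  42  40  50  49  45  35  34  46  47  56  55  59]]
(array([0.51242655, 0.11043875]), np.float64(187.36401643604884), np.float64(186.46946547983208), array([0.00270912, 0.00819038]), np.int64(26))
(array([0.51242655, 0.11043875]), np.float64(187.36401643604884), np.float64(182.51665855675765), array([0.00270912, 0.00819038]), np.int64(26))
base [0.56960209 0.1175553 ] 63.8125
[[ 42  38  27  25  33  37  41  38  34  42  40  38  53  53]
 [ 38  34  36  29  31  32  32  36  39  41  37  34  38  50]
 [ 45  33  31  34  33  37  41  54  81  89  74  49  36  36]
 [ 43  38  42  71  68  79  89 114 120 121 109  63  36  35]
 [ 45  32  69 118 127 130 122 124 111  92  80  51  38  37]
 [ 48  62 120 139 132 134 116  83  66  49  46  36  39  31]
 [ 68  48  96 118 120 114  79  48  43  41  39  40  39  36]
 [ 99  50  54  67  72  67  47  38  35  43  40  44  41  40]
 [114  66  29  34  43  41  38  38  43  42  39  37  42  44]]
(array([0.51060518, 0.11002055]), np.float64(186.13582317476192), np.float64(187.27808690174825), array([0.00257539, 0.0070945 ]), np.int64(18))
(array([0.51060518, 0.11002055]), np.float64(186.13582317476192), np.float64(182.83834922623137), array([0.00257539, 0.0070945 ]), np.int64(18))
```

Run:
```python
from h import *
from scipy.optimize import minimize
s,t=cam('side'),cam('top'); s['color']=cv2.imread('pics/side0.png');t['color']=cv2.imread('pics/top0.png')
th=np.linspace(0,2*np.pi,90)
def disc(x,y,r=.075,z0=0,z1=.014):
    c=np.c_[x+r*np.cos(th),y+r*np.sin(th)]; return np.vstack([np.c_[c,0*th+z0],np.c_[c,0*th+z1]])
for n,f in(('side',s),('top',t)):
    hsv=cv2.cvtColor(f['color'],cv2.COLOR_BGR2HSV).astype(int); v=hsv[...,2]
    C=np.array([.5707,.113])
    for it in range(3):  # radial edge search on outer silhouette: sub-pixel half level crossing along each direction
        pts=[]
        B=proj(f,disc(*C)); hull=cv2.convexHull(B.astype(np.float32))[:,0]
        c0=hull.mean(0)
        def res(p,ret=False):
            return None
        g=v.astype(np.float32)
        def score(p):  # mean gradient across model silhouette
            h=cv2.convexHull(proj(f,disc(*p)).astype(np.float32))[:,0]; m=h.mean(0)
            d=h-m; d/=np.linalg.norm(d,axis=1)[:,None]
            S=lambda q:cv2.remap(g,q[:,:1].astype(np.float32),q[:,1:].astype(np.float32),cv2.INTER_LINEAR)[:,0]
            o,i=S(h+1.2*d),S(h-1.2*d)
            return -np.clip(o-i,0,70).mean()
        r=min((minimize(score,C+[a,b],method='Nelder-Mead',options=dict(initial_simplex=[C+[a,b],C+[a+.003,b],C+[a,b+.003]])) for a in(-.004,0,.004) for b in(-.004,0,.004)),key=lambda r:r.fun)
        break
    m=redmask(f,(276,172) if n=='side' else (245,179),10);p=[q.mean() for q in np.nonzero(m)[::-1]]
    print(n,'base',r.x,r.fun,'cap@.1715',at_z(f,p,.1715)[:2]); 
    if n=='side': Bs=r.x
g=cv2.cvtColor(s['color'],cv2.COLOR_BGR2GRAY).astype(float)
def model(p):
    x,y,a,L,hl,hw,sw=p; u=np.array([np.cos(a),np.sin(a)]);w=np.array([-u[1],u[0]])
    k=[(-L/2,sw),(L/2-hl,sw),(L/2-hl,hw),(L/2,0),(L/2-hl,-hw),(L/2-hl,-sw),(-L/2,-sw)]
    q=proj(s,[[*(np.array([x,y])+i*u+j*w),.0145] for i,j in k])
    m=np.zeros((30*16,40*16),np.uint8); cv2.fillPoly(m,[np.round((q+.5-[240,198])*16).astype(np.int32)],255)
    m=cv2.GaussianBlur(m,(0,0),9);return cv2.resize(m.astype(np.float32)/255,(40,30),interpolation=cv2.INTER_AREA)
W=(slice(9,18),slice(15,27)); G=g[198:228,240:280][W]
cost=lambda p:np.abs(model(p)[W]*100+54-G).sum()+(1e3 if min(p[3:])<.001 else 0)
for a0 in(3.05,3.25):
    x0=np.array([.513,.110,a0,.034,.014,.009,.0035]);r=minimize(cost,x0,method='Nelder-Mead',options=dict(maxiter=1500,initial_simplex=np.vstack([x0]+[x0+np.eye(7)[i]*d for i,d in enumerate([.003,.003,.1,.004,.003,.002,.001])])))
    q=r.x;print(q,np.degrees(q[2]),r.fun,'from base',np.degrees(np.arctan2(q[1]-Bs[1],q[0]-Bs[0]))%360)
```

```text
side base [0.57116997 0.11512659] -49.80185317993164 cap@.1715 [0.56994171 0.11361953]
top base [0.57083791 0.11351953] -52.579593658447266 cap@.1715 [0.57159051 0.11299998]
[0.51232826 0.11065186 3.27643502 0.03258296 0.01262726 0.00986416
 0.00469204] 187.72589855407944 512.6699523925781 from base 184.34879554845978
[0.51215691 0.11062095 3.26772027 0.03331252 0.01368991 0.00992103
 0.00437387] 187.22657988617414 508.4654769897461 from base 184.3660511820256
```

```bash
python3 -c "
from arc import *
r,c,y=arc([168,171,174,177,180,182.5,184.5],x0=(478.9,157.6),yaw0=2.88,H=(570.9,113.3));print([[float(i) for i in a] for a in r],c,y)"
```

```text
[[-2.0, -6.0, 0.0, 0.05, 0.0], [-2.0, -5.0, 0.0, 0.05, 0.0], [-2.0, -5.0, 0.0, 0.06, 0.0], [-1.0, -5.0, 0.0, 0.05, 0.0], [-1.0, -5.0, 0.0, 0.05, 0.0], [-1.0, -5.0, 0.0, 0.05, 0.0], [0.0, -3.0, 0.0, 0.03, 0.0]] [469.9 123.6] 3.219999999999999
```

{"op": "arm_command", "data": {"motion": [[[-2,-6,0,0.05,0],[-2,-5,0,0.05,0],[-2,-5,0,0.06,0],[-1,-5,0,0.05,0],[-1,-5,0,0.05,0],[-1,-5,0,0.05,0],[0,-3,0,0.03,0],[0,0,0,0,0],[0,12,0,0,0],[0,8,20,0,0],[0,0,40,0,0],[0,0,40,0,0]]]}}

```text
t: 11.08
tool_pos: [0.4687, 0.1425, 0.2438]
orientation: [-3.141, -0.002, -3.068]
ft_force: [0.9, -1.2, -0.5]
finger_gap: -0.003
grip_force: 0.0
```

{"op": "arm_command", "data": {"motion": [[[0,-20,0,0,60],[0,-35,0,0,60],[0,-45,0,0,60],[1,-45,0,0.02,60],[1,-45,0,0.02,60],[1,-45,0,0.03,60],[1,-45,0,0.03,60],[1,-45,0,0.03,60],[1,-45,0,0.03,60],[1,-45,0,0.03,60],[0,-40,0,0,60],[0,-25,0,0,60],[0,0,0,0,60]]]}}

```text
t: 12.7
tool_pos: [0.4759, -0.3391, 0.2423]
orientation: [3.141, -0.002, -2.882]
ft_force: [-0.5, -0.2, 0.5]
finger_gap: 0.7
grip_force: 0.0
```

Run:
```python
from h import *
s,t=cam('side'),cam('top')
cv2.imwrite('pics/side1.png',s['color']);cv2.imwrite('pics/top1.png',t['color'])
a,_=crop(s,(267,178),80,120,5);b,_=crop(t,(235,185),80,120,5);cv2.imwrite('pics/c4.png',np.hstack([a,b]))
q=read_state();print(q['tool_pos'],q['orientation'],q['ft_force'],q['joint_positions'][6],q['t'])
```

```text
[ 0.4767265  -0.33611258  0.24291919] [ 3.14019840e+00 -6.46232637e-04 -2.87737286e+00] [ 0.36094927  0.83931817 -0.06056169] 1.9335290743883655 12.8
```

View pics/c4.png

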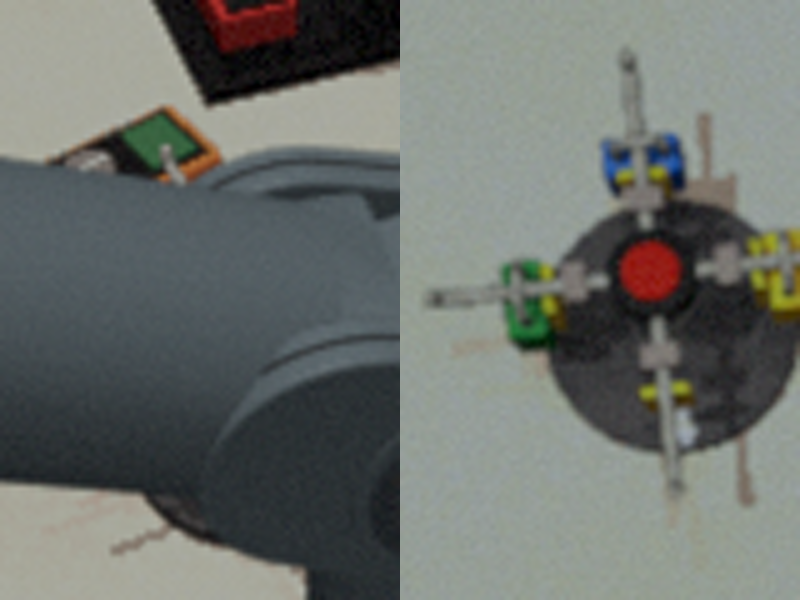

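The top view shows the empty hook from (655,320) to its tip at crop (678,495). The white arrow head shows just to the right of the bar, at (688,430). Next I compute both angles in this view.

Run:
```python
from h import *
t=cam('top');I=t['color'];g=cv2.cvtColor(I,cv2.COLOR_BGR2GRAY).astype(int)
print(g[200:218,242:262])
ang=lambda d:np.degrees(np.arctan2(d[1],d[0]))%360
tp=lambda x,y:(195+(x-400)/5-.4,125+y/5-.4)
Hc=np.array([.5709,.1132])
m=redmask(t,(245,179),10);p=[q.mean() for q in np.nonzero(m)[::-1]];H=at_z(t,p,.1715)[:2];print(H)
P={n:at_z(t,tp(*q),.166)[:2] for n,q in dict(empty=(678,492),blue=(627,54),green=(434,298)).items()}
for n in P: print(n,P[n],ang(P[n]-H),np.hypot(*(P[n]-H)))
print('line e-b',ang(P['empty']-P['blue']))
for q in((687,410),(687,430),(688,445)):A=at_z(t,tp(*q),.0145)[:2];print('arrow',A,ang(A-np.array([.5708,.1135])))
```

```text
[[ 59  56  46  51  99 132 114  77  62  56  58  59  50  45  37  38  43  41
   41  43]
 [ 58  58  56  65 108 135 124 111 112 105  91  62  60  45  40  42  44  42
   41  50]
 [ 72  95 106 114 120 136 129 132 140 141 113  74  57  46  41  40  42  42
   40  45]
 [ 76 118 143 137 127 140 130 116 115 115  98  73  55  55  53  55  53  51
   45  43]
 [ 67 100 115 105 109 132 128  91  59  51  57  50  61  70  67  62  67  55
   42  39]
 [ 62  60  59  57  78 121 129  91  57  54  56  52  63  66  68  65  57  46
   43  45]
 [ 65  66  64  59  69 111 129  97  85  98  85  64  60  61  55  48  44  42
   44  40]
 [ 69  68  64  57  70 108 127 109 127 143 120  76  58  49  40  44  38  46
   39  41]
 [ 65  68  68  62  69 102 128 115 132 156 127  76  47  41  40  43  39  44
   37  42]
 [ 65  64  62  61  54 101 132 124 134 155 140 100  65  52  53  51  49  57
   45  45]
 [ 65  59  56  54  56  99 135 126 138 154 155 139 100  65  64  66  60  66
   53  41]
 [ 64  61  56  57  64 101 138 128 136 156 160 146 107  68  62  58  61  58
   47  37]
 [ 64  63  65  64  60 100 138 131 128 148 159 127  80  52  64  60  57  54
   55  65]
 [ 59  59  64  62  58  93 131 134 106 126 141 108  63  50  53  57  57  93
  112 119]
 [ 89  74  61  64  57  76 118 132 101  91  93  76  64  66  92 110 116 137
  152 154]
 [138 122 115 111  96  92 120 126  98  79  99 111 114 119 140 154 155 156
  157 157]
 [153 153 157 154 139 120 123 128 105 111 143 150 154 157 154 154 153 155
  154 154]
 [154 156 156 153 152 130 122 127 117 131 149 151 155 155 151 158 155 155
  153 152]]
[0.57144954 0.11298133]
empty [0.45698428 0.10004655] 186.44717588455262 0.1151937723375239
blue [0.68895573 0.12472329] 5.7064165865666645 0.11809139299417525
green [0.56040168 0.22552568] 95.60645003867792 0.11308530831882363
line e-b 186.0721957087011
arrow [0.52078247 0.10416507] 190.5716668336997
arrow [0.50915878 0.10427788] 188.50888568708794
arrow [0.50044774 0.10378749] 187.8603082133507
```

Hook and arrow agree within about 1° in the same view: 186.1° against 186.1–186.9°. Now I grasp the red padlock.

{"op": "arm_command", "data": {"motion": [[[1,-8,-20,0,64],[0,-7,-30,0,64],[0,0,-40,0,64],[0,0,-40,0,64],[0,0,-35,0,64],[0,0,-25,0,64],[0,0,-15,0,64],[0,0,-10,0,64],[0,0,-6,0,64],[0,0,0,0,64]]]}}

```text
t: 14.1
tool_pos: [0.4779, -0.3529, 0.0225]
orientation: [-3.141, 0.0, -2.878]
ft_force: [0.4, 1.0, 0.5]
finger_gap: 0.75
grip_force: 0.0
```

Run:
```python
from h import *
s,t=cam('side'),cam('top')
a,_=crop(s,(305,340),40,60,10);b,_=crop(t,(413,217),40,60,10);cv2.imwrite('pics/c5.png',np.hstack([a,b]))
print(read_state()['tool_pos'])
```

```text
[ 0.47811584 -0.35305276  0.02294599]
```

{"op": "arm_command", "data": {"motion": [[[0,0,-3,0,55],[0,0,0,0,48],[0,0,0,0,42],[0,0,0,0,38],[0,0,0,0,34],[0,0,0,0,34]]], "squeeze": 40}}

```text
t: 14.95
tool_pos: [0.4778, -0.3526, 0.0195]
orientation: [-3.142, 0.0, -2.878]
ft_force: [-2.6, 0.6, 5.6]
finger_gap: 0.484
grip_force: 40.9
```

Gripped with the fingers 41 mm apart. Now I lift and carry it to a point in front of the hook.

{"op": "arm_command", "data": {"motion": [[[0,0,6,0,34],[0,0,15,0,34],[0,0,25,0,34],[0,0,30,0,34],[0,5,25,0,34],[-1,15,15,0,34],[-3,25,4,0,34],[-4,35,0,-0.01,34],[-5,40,0,-0.02,34],[-5,40,0,-0.02,34],[-5,40,0,-0.02,34],[-5,40,0,-0.02,34],[-5,40,0,-0.02,34],[-5,40,0,-0.02,34],[-5,40,0,-0.02,34],[-4,35,0,-0.01,34],[-3,28,0,0,34],[-1,20,0,0,34],[0,12,0,0,34],[0,0,0,0,34]]]}}

```text
t: 17.45
tool_pos: [0.4263, 0.1029, 0.1394]
orientation: [-3.142, -0.0, -3.037]
ft_force: [0.6, -0.1, -1.0]
finger_gap: 0.484
grip_force: 40.6
```

Run:
```python
from h import *
s,t=cam('side'),cam('top')
a,_=crop(s,(262,185),80,120,5);b,_=crop(t,(245,200),80,120,5);cv2.imwrite('pics/c6.png',np.hstack([a,b]))
q=read_state();print(q['tool_pos'],q['orientation'],q['ft_force'],q['finger_gap'],q['grip_force'],q['t'])
```

```text
[0.42643832 0.10148814 0.13915122] [-3.14086921e+00 -5.67562383e-04 -3.03890236e+00] [ 0.65559975 -1.47107049 -1.53929178] 0.48644346023266716 40.58513402938843 17.55
```

View pics/c6.png

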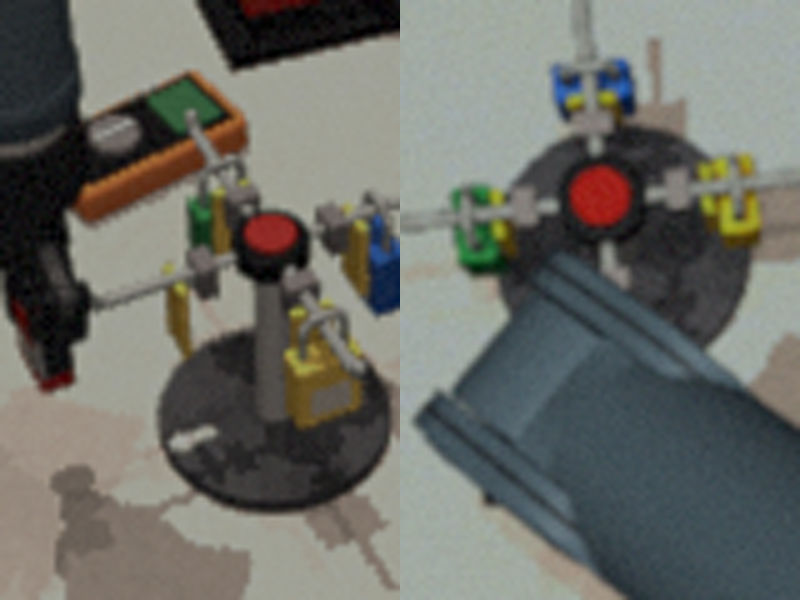

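The padlock hangs upright in the gripper just off the hook tip at side crop (92,300). In this view the hook and arrow slopes match (0.29 against 0.30). Next I align with the hook line, lower to insertion height and go in.

{"op": "arm_command", "data": {"motion": [[[0,-2,-8,0,34],[0,-2,-8,0,34],[0,0,-3,0,34],[0,0,0,0,34],[3,0,0,0,34],[4,1,0,0,34],[4,0,0,0,34],[4,0,0,0,34],[4,1,0,0,34],[4,0,0,0,34]]]}}

```text
t: 18.8
tool_pos: [0.45, 0.1004, 0.1203]
orientation: [3.142, 0.0, -3.038]
ft_force: [-0.2, -0.6, -1.3]
finger_gap: 0.486
grip_force: 40.6
```

{"op": "arm_command", "data": {"motion": [[[3,1,0,0,34],[3,0,0,0,34],[3,0,0,0,34],[3,1,0,0,34],[3,0,0,0,34],[3,0,0,0,34],[4,1,0,0,34],[0,0,0,0,34]]]}}

```text
t: 19.8
tool_pos: [0.472, 0.1034, 0.1203]
orientation: [3.141, 0.0, -3.038]
ft_force: [0.0, 0.5, -0.8]
finger_gap: 0.484
grip_force: 40.6
```

{"op": "arm_command", "data": {"motion": [[[0,0,-3,0,34],[0,0,-3,0,34],[0,0,-3,0,34],[0,0,-1,0,34],[0,0,0,0,34]]]}}

```text
t: 20.42
tool_pos: [0.4716, 0.1033, 0.1102]
orientation: [3.142, -0.0, -3.038]
ft_force: [-0.6, 0.2, -1.2]
finger_gap: 0.486
grip_force: 40.6
```

{"op": "arm_command", "data": {"motion": [[[0,0,-1,0,34],[0,0,0,0,34]]]}}

```text
t: 20.68
tool_pos: [0.4717, 0.1032, 0.1093]
orientation: [-3.142, 0.0, -3.038]
ft_force: [-0.1, -0.6, -1.3]
finger_gap: 0.489
grip_force: 40.6
```

{"op": "arm_command", "data": {"motion": [[[0,0,-1,0,34],[0,0,0,0,34]]]}}

```text
t: 20.92
tool_pos: [0.4716, 0.1032, 0.1082]
orientation: [-3.142, -0.0, -3.038]
ft_force: [0.5, 0.6, -0.4]
finger_gap: 0.487
grip_force: 40.6
```

{"op": "arm_command", "data": {"motion": [[[0,0,-1,0,34],[0,0,0,0,34]]]}}

```text
t: 21.18
tool_pos: [0.4717, 0.1033, 0.1073]
orientation: [-3.142, 0.0, -3.038]
ft_force: [-0.2, -0.4, -0.6]
finger_gap: 0.484
grip_force: 40.7
```

{"op": "arm_command", "data": {"motion": [[[0,0,-0.5,0,34],[0,0,-0.5,0,34],[0,0,0,0,34]]]}}

```text
t: 21.55
tool_pos: [0.4719, 0.1034, 0.1068]
orientation: [-3.141, 0.001, -3.038]
ft_force: [-1.8, 0.0, 6.6]
finger_gap: 0.488
grip_force: 41.5
```

Contact is at TCP z ≈ 0.107, just where the shackle should rest on the bar, so it is over the hook. I lift 1.5 mm and feel for the plate.

{"op": "arm_command", "data": {"motion": [[[0,0,1.5,0,34],[0,0,0,0,34],[3,0,0,0,34],[3,1,0,0,34],[3,0,0,0,34],[2,0,0,0,34],[1,0,0,0,34],[1,0,0,0,34],[0,0,0,0,34]]]}}

```text
t: 22.68
tool_pos: [0.4847, 0.1042, 0.1078]
orientation: [-3.142, 0.0, -3.038]
ft_force: [-0.1, 0.2, -0.8]
finger_gap: 0.489
grip_force: 40.6
```

{"op": "arm_command", "data": {"motion": [[[1,0,0,0,34],[1,0,0,0,34],[1,0.5,0,0,34],[0,0,0,0,34]]]}}

```text
t: 23.18
tool_pos: [0.4878, 0.1048, 0.1078]
orientation: [3.142, 0.0, -3.038]
ft_force: [-0.0, 0.8, -1.6]
finger_gap: 0.482
grip_force: 40.6
```

{"op": "arm_command", "data": {"motion": [[[1,0,0,0,34],[1,0,0,0,34],[0,0,0,0,34]]]}}

```text
t: 23.55
tool_pos: [0.4898, 0.1047, 0.1078]
orientation: [3.142, 0.0, -3.038]
ft_force: [-0.2, 0.3, -1.0]
finger_gap: 0.483
grip_force: 40.6
```

{"op": "arm_command", "data": {"motion": [[[1,0,0,0,34],[1,0.5,0,0,34],[0,0,0,0,34]]]}}

```text
t: 23.92
tool_pos: [0.4918, 0.1053, 0.1078]
orientation: [3.142, 0.0, -3.038]
ft_force: [-0.4, -0.3, -0.9]
finger_gap: 0.484
grip_force: 40.6
```

{"op": "arm_command", "data": {"motion": [[[1,0,0,0,34],[1,0,0,0,34],[0,0,0,0,34]]]}}

```text
t: 24.3
tool_pos: [0.4938, 0.1052, 0.1078]
orientation: [-3.142, 0.0, -3.038]
ft_force: [0.3, -0.5, -1.1]
finger_gap: 0.487
grip_force: 40.6
```

{"op": "arm_command", "data": {"motion": [[[1,0,0,0,34],[0,0,0,0,34]]]}}

```text
t: 24.55
tool_pos: [0.4941, 0.1053, 0.1076]
orientation: [-3.141, -0.001, -3.038]
ft_force: [-2.4, -0.7, -0.9]
finger_gap: 0.484
grip_force: 40.6
```

{"op": "arm_command", "data": {"motion": [[[0.5,0,0,0,34],[0.5,0,0,0,34],[0,0,0,0,34]]]}}

```text
t: 24.92
tool_pos: [0.4944, 0.1053, 0.1075]
orientation: [-3.141, -0.002, -3.038]
ft_force: [-5.3, -0.7, 1.0]
finger_gap: 0.484
grip_force: 40.7
```

{"op": "arm_command", "data": {"motion": [[[0.5,0,0,0,34],[0.5,0,0,0,34],[0,0,0,0,34]]]}}

```text
t: 25.3
tool_pos: [0.495, 0.1053, 0.1074]
orientation: [-3.141, -0.003, -3.038]
ft_force: [-5.7, 0.5, 1.6]
finger_gap: 0.484
grip_force: 40.8
```

{"op": "arm_command", "data": {"motion": [[[0.5,0,0,0,34],[0.5,0,0,0,34],[0.5,0.3,0,0,34],[0,0,0,0,34]]]}}

```text
t: 25.8
tool_pos: [0.4958, 0.1054, 0.1073]
orientation: [-3.141, -0.004, -3.037]
ft_force: [-9.6, -0.8, 3.8]
finger_gap: 0.484
grip_force: 40.9
```

{"op": "arm_command", "data": {"motion": [[[0.5,0,0,0,34],[0.5,0,0,0,34],[0,0,0,0,34]]]}}

```text
t: 26.18
tool_pos: [0.4963, 0.1054, 0.1072]
orientation: [-3.141, -0.005, -3.037]
ft_force: [-9.5, -0.7, 4.9]
finger_gap: 0.488
grip_force: 41.1
```

{"op": "arm_command", "data": {"motion": [[[0,0,0.6,0,34],[0.5,0,0,0,34],[0.5,0,0,0,34],[0,0,0,0,34]]]}}

```text
t: 26.68
tool_pos: [0.4966, 0.1054, 0.1074]
orientation: [-3.141, -0.006, -3.037]
ft_force: [-10.1, 0.4, 2.4]
finger_gap: 0.483
grip_force: 40.6
```

{"op": "arm_command", "data": {"motion": [[[0.4,0,0,0,34],[0.4,0,0,0,34],[0,0,0,0,34]]]}}

```text
t: 27.05
tool_pos: [0.497, 0.1055, 0.1074]
orientation: [-3.14, -0.007, -3.037]
ft_force: [-12.3, -0.0, 2.4]
finger_gap: 0.488
grip_force: 40.7
```

The force is 12.3 N and the plate is in about 2.9 mm. I hold briefly, back off, settle the shackle on the bar and release.

{"op": "arm_command", "data": {"motion": [[[0,0,0,0,34],[0,0,0,0,34],[0,0,0,0,34],[-1,0,0,0,34],[-1.5,0,0,0,34],[-1.5,0,0,0,34],[-1.5,-0.3,0,0,34],[-1.5,0,0,0,34],[-1,0,0,0,34],[0,0,0,0,34]]]}}

```text
t: 28.3
tool_pos: [0.4939, 0.1053, 0.1087]
orientation: [3.141, 0.002, -3.039]
ft_force: [0.5, -0.1, -1.0]
finger_gap: 0.488
grip_force: 40.9
```

{"op": "arm_command", "data": {"motion": [[[0,0,-0.6,0,34],[0,0,-0.4,0,34],[0,0,0,0,34]]]}}

```text
t: 28.68
tool_pos: [0.4932, 0.1053, 0.1074]
orientation: [3.142, 0.0, -3.038]
ft_force: [0.4, -0.2, -0.8]
finger_gap: 0.486
grip_force: 41.0
```

{"op": "arm_command", "data": {"motion": [[[0,0,-0.5,0,34],[0,0,0,0,34]]]}}

```text
t: 28.92
tool_pos: [0.4932, 0.1053, 0.1071]
orientation: [-3.142, 0.001, -3.038]
ft_force: [-0.3, -1.0, 1.9]
finger_gap: 0.483
grip_force: 41.4
```

{"op": "arm_command", "data": {"motion": [[[0,0,0,0,43],[0,0,0,0,46],[0,0,0,0,50],[0,0,0,0,56],[0,0,0,0,60],[0,0,0,0,60],[0,0,0,0,60]]], "squeeze": 20}}

```text
t: 29.8
tool_pos: [0.493, 0.1053, 0.1069]
orientation: [3.142, 0.0, -3.038]
ft_force: [-1.1, -0.1, 0.0]
finger_gap: 0.701
grip_force: 0.0
```

{"op": "arm_command", "data": {"motion": [[[0,0,3,0,60],[0,0,6,0,60],[0,0,10,0,60],[0,0,15,0,60],[0,0,20,0,60],[0,0,25,0,60],[0,0,25,0,60],[0,0,25,0,60],[0,-10,10,0,60],[0,-25,0,0,60],[0,-40,0,0,60],[0,-45,0,0,60],[0,-45,0,0,60],[0,-45,0,0,60],[0,-45,0,0,60],[0,-45,0,0,60],[0,-45,0,0,60],[0,-45,0,0,60],[0,-25,0,0,60],[0,0,0,0,60]]]}}

```text
t: 32.3
tool_pos: [0.4916, -0.3125, 0.2453]
orientation: [3.141, -0.001, -3.043]
ft_force: [0.0, 0.1, 1.1]
finger_gap: 0.703
grip_force: 0.0
```

Run:
```python
from h import *
s,t=cam('side'),cam('top')
b,_=crop(t,(245,190),100,120,5);k=cv2.resize(s['color'][100:300,200:300],None,fx=3,fy=3,interpolation=cv2.INTER_CUBIC);cv2.imwrite('pics/c7.png',np.hstack([k,b]))
print(read_state()['t'])
```

```text
32.4
```

View pics/c7.png

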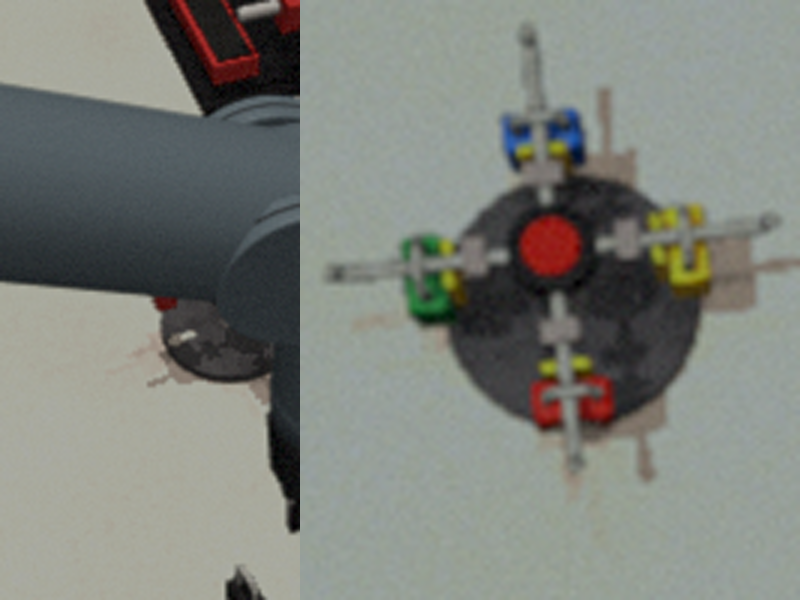

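The top view shows the red padlock hanging on the front hook at crop (572,398). The hook line runs from (553,245) to its tip at (575,465), unchanged, and the other three padlocks are still on.

```bash
python3 -c "
from station import *
print(job_done())"
```

```text
the job is handed in; nothing more can be done
None
```

The job is handed in: the empty hook was turned to the arrow (within about 1° by the cameras), and the red padlock was pushed about 2.9 mm into the plate at about 12 N, then left hanging on the hook at about 32 s on the robot's clock.

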